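# Hold a magnifier at focus over a lead offcut

## Task

Pick up the magnifier by its blue handle and hold it over the short piece of lead lying on the white focus gauge: lens level, centred over the middle of the lead, and at the same height as the red pointer on the gauge's post. Do not move the gauge's pointer or the lead, let the magnifier touch them, or disturb the other loose things on the table. Finish with the magnifier still held there in the gripper, steady; do not put it down or let it go.

Things in the scene. Friction and masses are not known exactly. Their poses are not given: they have to be found in the camera images.
- lens (a point): Centre of the magnifier's lens. The magnifier is one rigid thing of about 120 g lying flat on the table: a black round rim 72 mm across and 15 mm high with a clear lens in it, and a straight blue handle. Point: on the rim's axis, half-way up the rim, 7.5 mm above its underside. z = the lens's axis, up when level; -x = along the handle, away from the lens; starts with the handle roughly towards the robot, to the right of the green box (110 mm high).
- handle (a point): Grip point of the magnifier: in the middle of its blue handle's section, 90 mm from the lens centre (along -x) and near the centre of mass, 10 mm above the underside. The handle is a flat-sided bar 22 mm wide (y) and 20 mm high (z), from 53 to 153 mm from the lens centre; same axes as lens.
- gauge: Focus gauge, fixed to the table: white plate 150 x 120 x 8 mm with a steel post (8 mm thick, knob on top at 183 mm above the table) 68 mm along the gauge's +x, which is roughly the robot's left, so the handle can come in from the gauge's -x side. Origin on the table under the plate, 9 mm towards the post from the middle of the dark square (62 mm) on which the lead lies; the plate runs from -65 to +85 mm in x and +-60 mm in y. z up. It stands beyond the green box.
- focus_mark (a point): Tip of the red pointer that slides stiffly on the gauge's post (red collar 20 mm across, 14 mm high); the point is at mid height of the pointer, 50 mm along the gauge's +x from its origin, facing the lead. Its height is the focal height: 80 to 140 mm above the table. It stays where it is set unless pushed.
- lead_mid (a point): Centre of the short grey piece of lead came, 9 x 51 x 7 mm, lying loose on the gauge's plate, underside 8 mm above the table; within 15 mm of the middle of the dark square. Leave it alone.
- putty: Putty tin, 69 mm round, 54 mm high, at the back; origin under its centre. Leave alone.
- spool: Blue solder spool, 67 x 81 x 41 mm, at the back; origin under its centre. Leave alone.
- red_marker: Red and black marker pen lying along the table's left edge, 13 x 132 x 14 mm; origin under its centre. Leave alone.
- magnifier: The whole magnifier; origin on the lens axis at the underside of the rim, axes as lens. Grasp it at handle.
- lead: The same short piece of lead; origin under its centre.

How it is judged:
On the way:
1. the magnifier is lifted off the table in the gripper (height (world z) of lens above 0.035 m and contact force between the fingers and magnifier above 0.5 N), for 0.2 s.
At the end, for the whole second after the job is handed in: The magnifier is held in the fingers and touches neither gauge nor lead; lens centre within 12 mm sideways of the lead's middle and within 7 mm of the pointer's height; lens within 0.1 rad (6 degrees) of level; slower than 20 mm/s and 0.15 rad/s; pointer moved under 4 mm and lead under 6 mm (horizontal distance between lens and lead_mid below 0.012 m and z of lens in the frame of focus_mark between -0.007 and 0.007 m and angle between lens's own z axis and vertical below 0.1 rad and linear speed of magnifier below 0.02 m/s and angular speed of magnifier below 0.15 rad/s and contact force between the fingers and magnifier above 1 N and contact force between magnifier and gauge below 0.2 N and contact force between magnifier and lead below 0.2 N and distance of focus_mark from where it was at the start of the episode below 0.004 m and distance of lead_mid from where it was at the start of the episode below 0.006 m); the arm keeps its last pose, push and grip.
It fails at once if the magnifier bumps the gauge or its pointer (contact force between magnifier and gauge above 1 N).
It fails at once if the magnifier bumps the lead (contact force between magnifier and lead above 1 N).
It fails at once if the pointer is shifted by over 4 mm (distance of focus_mark from where it was at the start of the episode above 0.004 m).
It fails at once if the lead is shifted by over 6 mm (distance of lead_mid from where it was at the start of the episode above 0.006 m).
It fails at once if another loose thing (putty tin, solder spool, red marker) is moved by over 20 mm (distance of any of putty, spool, red_marker from where it was at the start of the episode above 0.02 m).
It also fails if it takes over 35 s, if anything falls off the work surface, if the arm or the gripper's body presses on something with over 40 N, if the wrist force passes 120 N, or if a joint passes its speed limit or range.

## Robot

A 6-joint arm with a two-finger parallel gripper is mounted at the origin on the work surface; the furniture and walls round the work are solid. World frame = base frame: x ahead of the robot, y to its left, z up, the work surface at z = 0. Lengths are in m, angles in rad, forces in N, time in s.
With the tool pointing down it reaches from about 0.25 to 0.775 m from the base axis. Payload 8.9 kg.
Tool frame: the origin (TCP) lies between the finger pads; the fingertips stand env.finger_overhang ahead of it and the grasp point (between the pads) lies 8 mm behind it (env.finger_overhang is the distance from the TCP to the fingertips, in m); z points along the fingers, y is the direction in which the jaws open and shut (so a half turn about z gives the same grasp; the last joint's range is limited). The gripper opens to 85 mm and grips with 20 to 120 N. Pads are 22 mm wide; open, the fingers measure 114 mm over their backs; the gripper's body (76 mm by 85 mm) begins 54 mm behind the grasp point. The pads swing forward as they close: fully open they stand 13 mm farther back than shut.
Start: joints at [1.198, 0.291, -0.153, 1.127, 0, 1.431], TCP at [0.122, 0.511, 0.242] pointing down, gripper open.
Joint ranges: [-2.52, 2.52], [-0.91, 1.74], [-1.3, 1.37], [-1.96, 2.02], [-1.52, 1.47], [-3.14, 3.14]. Speed limits (rad/s): [2.22, 2.22, 2.79, 3.14, 3.14, 3.14].

## Interface

Orientations are given as a rotation vector (axis times angle).
In Python, from workcell import env, kin, vision, readout gives the robot as it stands. Calls block until the motion is done:
- env.reach(position, orientation): joint-space move of the TCP to a pose.
- env.movel(position, max_speed=0.15, frame=None, until_force=None): straight line of the TCP; frame=None keeps the orientation; max_speed is the mean speed in m/s. With until_force (N) it stops when the force on the tool has changed by that much, and returns True; else False.
- env.goto_joints(angles): joint-space move.
- env.let_go() and env.gripper_close(): open the fingers fully, or close them until they stop; the grip force is fixed at half the most.
- env.wait(seconds).
- kin.ik(position, orientation): joint angles nearest the present ones, or None.
- vision.grab_frame(name): name is "side" or "top"; returns a dict with "img" (400x640x3 uint8, red, green, blue), "fx", "fy", "cx", "cy" (pixels), "cam_to_world" (4x4, takes a point from camera to world coordinates). Camera axes: x right, y down, z forward; pixel columns grow to the right and rows downward; lengths in m; the calibration is good to about 2 mm. A picture is of the moment at which its call begins. There is no depth.
A pose or a line that the arm cannot do raises env.Unreachable and nothing moves.
- env.finish_job(): hands the job in, once; it reports no verdict.
Readings, each from a call of its own:
- readout.get_t(): time.
- readout.get_joint_pos(): joint angles.
- readout.get_joint_vel(): joint speeds.
- readout.get_tau(): joint torques, N m.
- readout.get_position(): TCP position.
- readout.get_tcp_rot(): TCP orientation.
- readout.get_force(): force on the tool from outside, world axes, zero at the start.
- readout.get_wrist_torque(): the same for the moment, N m.
- readout.get_width(): opening from 0.0 (shut) to 1.0 (fully open).
Only numpy, scipy, OpenCV 4.12 (cv2) and the standard library are available. Lean on these libraries where they do the work, as an engineer would, in place of code of your own. Each camera call takes 0.05 s, during which the arm holds its last target.

## Working session

There is one attempt and no reset: what is moved stays moved. The work goes in short steps, each a Python script; the robot and the scene stay as the last script left them, time stands still between calls to the robot, and variables do not carry over. Pictures are saved under pics/ and viewed, and the job is handed in when it is done.

```bash
mkdir -p pics; python3 - <<'E'
from workcell import env, kin, vision, readout
import cv2,numpy as np
for n in("top","side"):
    f=vision.grab_frame(n); cv2.imwrite(f"pics/{n}0.png",f["img"][:,:,::-1])
    print(n,f["fx"],f["fy"],f["cx"],f["cy"]);print(np.round(f["cam_to_world"],4))
print(env.finger_overhang,readout.get_t(),readout.get_tcp_rot(),readout.get_position())
E
```

```text
top 389.09624824437896 389.09624824437896 314.5338615753973 198.74990705984166
[[ 0.0169 -0.9957  0.0909  0.4847]
 [-0.9995 -0.0192 -0.0245 -0.0592]
 [ 0.0262 -0.0904 -0.9956  1.0354]
 [ 0.      0.      0.      1.    ]]
side 503.6584100474598 503.6584100474598 325.94797588440537 196.52252539878734
[[-0.9999 -0.0034 -0.0134  0.5956]
 [ 0.0113  0.3604 -0.9327  0.9613]
 [ 0.008  -0.9328 -0.3603  0.4979]
 [ 0.      0.      0.      1.    ]]
0.011 0.1 [-3.66319044e-01 -3.11984657e+00  1.72105057e-03] [0.12147476 0.51037211 0.24181368]
```

View pics/top0.png

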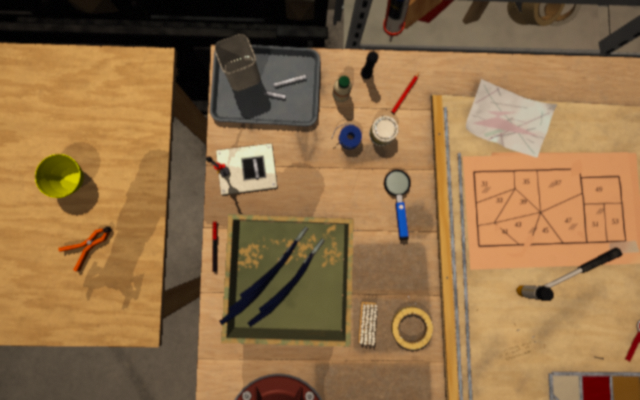

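View pics/side0.png

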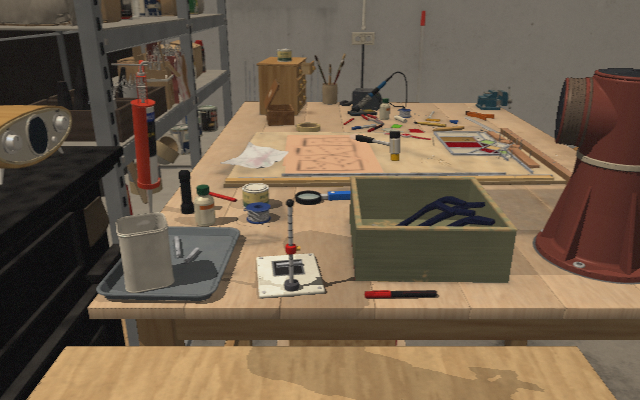

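The top view shows the magnifier with its lens at about (398,182) and handle running to (403,238). The gauge is at (246,168), with the lead on the dark square at (257,167) and the red pointer near (222,168). The green box is at (288,280). In the side view the pointer's collar is at about (291,250). Next I'll zoom in on these.

```bash
python3 - <<'E'
import cv2,numpy as np
t=cv2.imread("pics/top0.png");s=cv2.imread("pics/side0.png")
a=cv2.resize(t[135:205,195:290],None,fx=8,fy=8,interpolation=cv2.INTER_CUBIC)
cv2.imwrite("pics/tz.png",a)
a=cv2.resize(s[195:305,250:330],None,fx=5.4,fy=5.4,interpolation=cv2.INTER_CUBIC);cv2.imwrite("pics/sz.png",a)
a=cv2.resize(t[160:250,370:430],None,fx=6,fy=6,interpolation=cv2.INTER_CUBIC);cv2.imwrite("pics/mz.png",a)
E
```

```text
(no output)
```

View pics/tz.png

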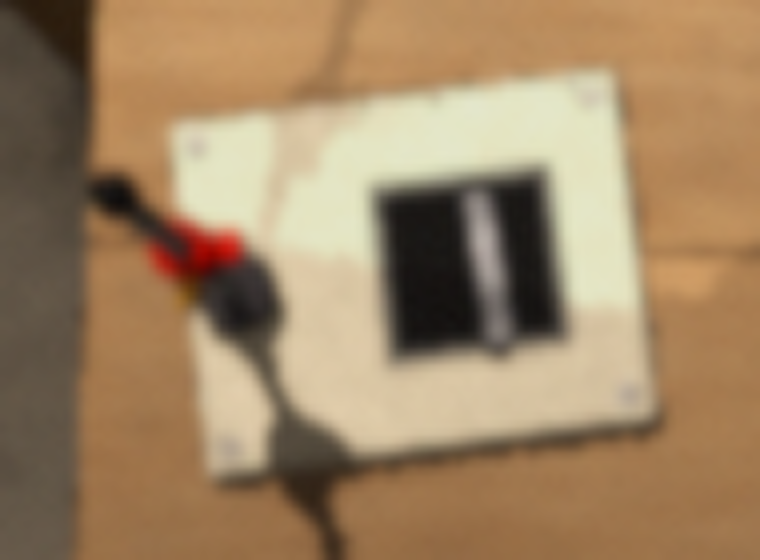

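View pics/sz.png

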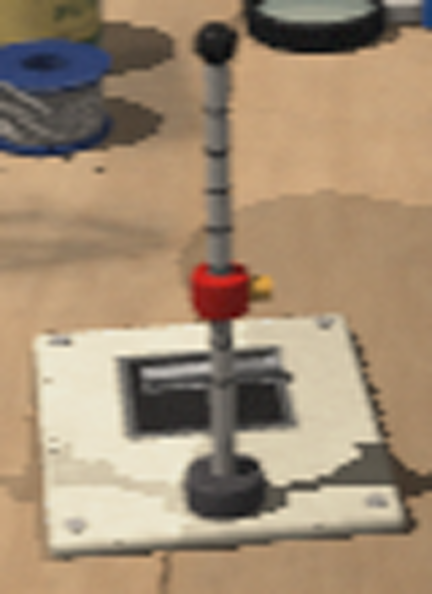

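View pics/mz.png

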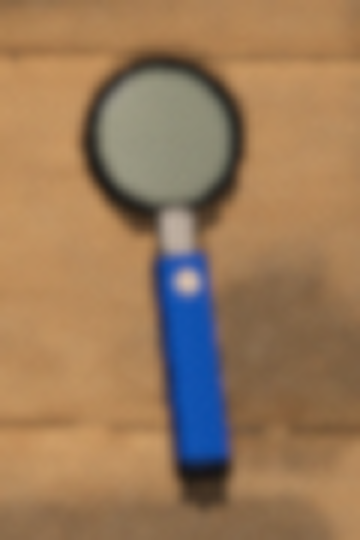

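```bash
cat > h.py <<'E'
import numpy as np,cv2,pickle
C={"top":(389.09624824437896,314.5338615753973,198.74990705984166),"side":(503.6584100474598,325.94797588440537,196.52252539878734)}
def ray(f,uv):
    d=np.array([(uv[0]-f["cx"])/f["fx"],(uv[1]-f["cy"])/f["fy"],1.]);M=f["cam_to_world"]
    return M[:3,3],M[:3,:3]@d
def plane(f,uv,z):
    o,d=ray(f,uv);return o+d*(z-o[2])/d[2]
def proj(f,p):
    M=f["cam_to_world"];q=M[:3,:3].T@(np.asarray(p)-M[:3,3]);return q[:2]/q[2]*f["fx"]+[f["cx"],f["cy"]]
def tri(f,a,g,b):
    o,d=ray(f,a);p,e=ray(g,b)
    t=np.linalg.lstsq(np.stack([d,-e],1),p-o,rcond=None)[0]
    x,y=o+d*t[0],p+e*t[1];return (x+y)/2,np.linalg.norm(x-y)
def big(m,w=None):
    m=m.astype(np.uint8)
    if w: k=np.zeros_like(m);k[w[1]:w[3],w[0]:w[2]]=1;m=m*k
    n,l,s,c=cv2.connectedComponentsWithStats(m);i=1+np.argmax(s[1:,4]);return (l==i),c[i],s[i]
E
python3 - <<'E'
from h import *
from workcell import vision
F={n:vision.grab_frame(n) for n in("top","side")};pickle.dump(F,open("F.pkl","wb"))
t,s=F["top"],F["side"]
np.set_printoptions(precision=4,suppress=True)
# plate corners by eye from zooms
tc=[(195+x/8,135+y/8) for x,y in((172,122),(612,68),(655,415),(213,480))]
P=np.array([plane(t,c,.008) for c in tc]);print("plate top",P[:,:2].tolist(),[np.linalg.norm(P[i]-P[(i+1)%4]) for i in range(4)])
sc=[(250+x/5.4,195+y/5.4) for x,y in((35,338),(345,316),(408,520),(50,550))]
S=np.array([plane(s,c,.008) for c in sc]);print("plate side",S[:,:2].tolist(),[np.linalg.norm(S[i]-S[(i+1)%4]) for i in range(4)])
sq=[(195+x/8,135+y/8) for x,y in((372,187),(545,168),(566,338),(393,357))]
Q=np.array([plane(t,c,.008) for c in sq]);print("sq mid",Q.mean(0),[np.linalg.norm(Q[i]-Q[(i+1)%4]) for i in range(4)])
print("centres",P.mean(0),S.mean(0))
h=lambda im:cv2.cvtColor(im,cv2.COLOR_RGB2HSV)
for n,w in(("side",(280,230,305,260)),("top",(200,150,230,175))):
    H=h(F[n]["img"]);m=((H[...,0]<8)|(H[...,0]>172))&(H[...,1]>150)&(H[...,2]>90)
    _,c,b=big(m,w);print(n,"red",c,b)
H=h(t["img"]);m=(H[...,0]>100)&(H[...,0]<130)&(H[...,1]>140)
mm,c,b=big(m,(380,190,420,250));r=cv2.minAreaRect(np.argwhere(mm)[:,::-1].astype(np.float32));print("handle",c,b,r)
bx=cv2.boxPoints(r);B=np.array([plane(t,q,.020) for q in bx]);print(B[:,:2].tolist())
print("handle c@20",plane(t,c,.018))
g=t["img"].max(2);_,_,_=0,0,0
m=(g<70);mm,c,b=big(m,(378,162,420,200));cn=max(cv2.findContours(mm.astype(np.uint8),cv2.RETR_EXTERNAL,cv2.CHAIN_APPROX_NONE)[0],key=len)
print("rim",b,cv2.minEnclosingCircle(cn),cv2.fitEllipse(cn)); e=cv2.fitEllipse(cn)[0]
print("lens@",plane(t,e,.0125))
# lead: bright on dark
x0,y0=int(sq[0][0]),int(sq[1][1])
m=(g>90);Qc=np.zeros_like(g);cv2.fillPoly(Qc,[np.int32(np.round([(q[0]*.85+np.mean([a[0] for a in sq])*.15,q[1]*.96+np.mean([a[1] for a in sq])*.04) for q in sq]))],1)
mm,c,b=big(m&(Qc>0));print("lead",c,b,plane(t,c,.0145))
E
```

```text
plate top [[0.7031781338699364, 0.17894081698870146], [0.7248439226894022, 0.03328640570852654], [0.6081649911387543, 0.01591980987914019], [0.5836664285035857, 0.1607668915673701]] [np.float64(0.14725696564354446), np.float64(0.11796428153683655), np.float64(0.14690424311362155), np.float64(0.12088564548693749)]
plate side [[0.7236721080519354, 0.041941123052674834], [0.6062353132436872, 0.023550124397468397], [0.5834389978142002, 0.17061847142777808], [0.7014867275428502, 0.18923389373516974]] [np.float64(0.11886811854475697), np.float64(0.14882463067445614), np.float64(0.11950648702798919), np.float64(0.1489541922997098)]
sq mid [0.658  0.0789 0.008 ] [np.float64(0.057748260954442535), np.float64(0.05772806029284782), np.float64(0.057474145656318164), np.float64(0.057616836458384585)]
centres [0.655  0.0972 0.008 ] [0.6537 0.1063 0.008 ]
side red [290.1705 248.8409] [285 244  11  10  88]
top red [218.9574 165.9574] [214 163  11   7  47]
handle [401.6787 221.3896] [396 203  12  35 249] ((401.6231384277344, 219.984619140625), (34.853759765625, 7.938222408294678), 82.87498474121094)
[[0.56976361140148, -0.29771396041698356], [0.5727631667875002, -0.3185921411630817], [0.48223527804687005, -0.3296144016824816], [0.4793277223728343, -0.3088897389436297]]
handle c@20 [ 0.5222 -0.3144  0.018 ]
rim [394 170  16  25  51] ((399.0, 182.0), 13.000100135803223) ((397.0562438964844, 182.417724609375), (23.553203582763672, 25.440948486328125), 152.6325225830078)
lens@ [ 0.626  -0.3037  0.0125]
lead [255.6263 168.0909] [246 156  19  24  99] [0.6562 0.0728 0.0145]
```

```bash
python3 - <<'E'
from h import *
np.set_printoptions(precision=4,suppress=True)
F=pickle.load(open("F.pkl","rb"));t,s=F["top"],F["side"]
T=lambda x,y:(195+(x+.5)/8-.5,135+(y+.5)/8-.5)
S=lambda x,y:(250+(x+.5)/5.4-.5,195+(y+.5)/5.4-.5)
P=np.array([plane(t,T(*c),.008) for c in((172,122),(612,68),(655,415),(213,480))])
# order far-left, far-right, near-right, near-left ; +x=left
ex=(P[0]-P[1]+P[3]-P[2]);ex/=np.linalg.norm(ex);ey=np.cross([0,0,1],ex);c=P.mean(0)
org=c-ex*.010;org[2]=0
print("ex",ex,"c",c,"post",org+ex*.068,"pointer",org+ex*.05)
post=org+ex*.068
for z in(0.02,.1,.12,.14,.183):print(z,"top",proj(t,[*post[:2],z]),"side",proj(s,[*post[:2],z]))
print("knob top px",T(113,190),"side",S(215,43))
print("knob tri",tri(t,T(113,190),s,S(215,43)))
print("base tri",tri(t,T(240,300),s,S(225,460)))
print("collar tri",tri(t,T(190,252),s,S(220,292)))
for nm,a,b in(("sqc",(469,262),(208,392)),):print(nm,tri(t,T(*a),s,S(*b)))
print("lead tri",tri(t,T(487,264),s,S(215,375)), plane(t,T(487,268),.0135))
# collar via post vertical plane: side row
import scipy.optimize as so
for dy in(0,.004,.008):
  f=lambda z,r:proj(s,[post[0],post[1]+dy,z])[1]-r
  print("dy",dy,"collar z",so.brentq(f,0,.3,args=(S(0,292)[1],)),"knob z",so.brentq(f,0,.3,args=(S(0,43)[1],)))
# lens tri
print("lens tri", tri(t,(370+(165+.5)/6-.5,160+(136.5)/6-.5),s,S(316,15)))
E
```

```text
ex [-0.157   0.9876  0.    ] c [0.6561 0.0984 0.008 ] post [0.647  0.1557 0.    ] pointer [0.6498 0.1379 0.    ]
0.02 top [223.5299 170.5503] side [290.8318 281.2406]
0.1 top [216.6911 165.1713] side [290.0594 241.9359]
0.12 top [214.7966 163.6812] side [289.8585 231.7106]
0.14 top [212.8183 162.1252] side [289.6542 221.3176]
0.183 top [208.2541 158.5352] side [289.2036 198.3858]
knob top px (208.6875, 158.3125) side (289.4074074074074, 202.55555555555554)
knob tri (array([0.6478, 0.1565, 0.1758]), np.float64(0.0021504159598335513))
base tri (array([0.6447, 0.1527, 0.021 ]), np.float64(0.0034619051818369625))
collar tri (array([0.647 , 0.1548, 0.0862]), np.float64(0.00045751316351215303))
sqc (array([0.658 , 0.0802, 0.0074]), np.float64(0.0027322050987223425))
lead tri (array([0.6563, 0.0738, 0.011 ]), np.float64(0.0038421958793950074)) [0.6565 0.0734 0.0135]
dy 0 collar z 0.08665694823512156 knob z 0.17529428403691613
dy 0.004 collar z 0.08869820397656593 knob z 0.1768951239016666
dy 0.008 collar z 0.09073945971800405 knob z 0.17849596376641702
lens tri (array([ 0.6264, -0.3052,  0.0061]), np.float64(0.0019048109032497225))
```

```bash
cat >> h.py <<'E'
from scipy.spatial.transform import Rotation as Ro
def ori(a,s=1):  # a = magnifier x heading; tool z down, tool y across handle
    y=s*np.array([-np.sin(a),np.cos(a),0]);z=np.array([0,0,-1.]);x=np.cross(y,z)
    return Ro.from_matrix(np.stack([x,y,z],1)).as_rotvec()
E
python3 - <<'E'
from h import *
from workcell import env,kin,readout
np.set_printoptions(precision=3,suppress=True)
d=np.radians
for s in(1,-1):
  for p,a in(((.5375,-.3132,.3),6.5),((.5375,-.3132,.0135),6.5),((.5375,-.3132,.2),6.5),((.55,-.2,.2),50),((.670,-.016,.0795),99),((.670,-.1,.2),99),((.670,-.016,.0795),80)):
    q=kin.ik(list(p),ori(d(a),s).tolist());print(s,p,a,None if q is None else np.array(q))
E
```

```text
1 (0.5375, -0.3132, 0.3) 6.5 [-0.645  0.464  0.256  1.362  0.    -0.759]
1 (0.5375, -0.3132, 0.0135) 6.5 [-0.645  0.675 -0.176  0.721  0.    -0.759]
1 (0.5375, -0.3132, 0.2) 6.5 [-0.645  0.5    0.052  1.123  0.    -0.759]
1 (0.55, -0.2, 0.2) 50 [-0.474  0.43  -0.061  1.08   0.    -1.346]
1 (0.67, -0.016, 0.0795) 99 [-0.133  0.681  0.042  0.932 -0.    -1.861]
1 (0.67, -0.1, 0.2) 99 [-0.256  0.611  0.242  1.202 -0.    -1.984]
1 (0.67, -0.016, 0.0795) 80 [-0.133  0.681  0.042  0.932  0.    -1.529]
-1 (0.5375, -0.3132, 0.3) 6.5 [-0.645  0.464  0.256  1.362  0.     2.383]
-1 (0.5375, -0.3132, 0.0135) 6.5 [-0.645  0.675 -0.176  0.721  0.     2.383]
-1 (0.5375, -0.3132, 0.2) 6.5 [-0.645  0.5    0.052  1.123  0.     2.383]
-1 (0.55, -0.2, 0.2) 50 [-0.474  0.43  -0.061  1.08   0.     1.795]
-1 (0.67, -0.016, 0.0795) 99 [-0.133  0.681  0.042  0.932  0.     1.281]
-1 (0.67, -0.1, 0.2) 99 [-0.256  0.611  0.242  1.202  0.     1.158]
-1 (0.67, -0.016, 0.0795) 80 [-0.133  0.681  0.042  0.932  0.     1.612]
```

```bash
python3 - <<'E'
from h import *
from workcell import env,kin,readout,vision
np.set_printoptions(precision=4,suppress=True)
a=np.radians(6.5);o=ori(a,-1).tolist()
p=readout.get_position();env.movel([p[0],p[1],.33],max_speed=.3);print(readout.get_t())
env.reach([.5375,-.3132,.26],o);print(readout.get_t(),readout.get_position())
env.movel([.5375,-.3132,.07],max_speed=.25)
f=vision.grab_frame("top");cv2.imwrite("pics/t1.png",cv2.resize(f["img"][150:270,340:480,::-1],None,fx=5,fy=5))
f=vision.grab_frame("side");cv2.imwrite("pics/s1.png",cv2.resize(f["img"][120:260,240:400,::-1],None,fx=4,fy=4))
print(readout.get_t(),readout.get_position(),readout.get_force())
E
```

```text
0.6417
3.875 [ 0.5379 -0.3125  0.2601]
4.8833 [ 0.5386 -0.3139  0.0718] [-0.9472 -0.1532  0.7694]
```

View pics/t1.png

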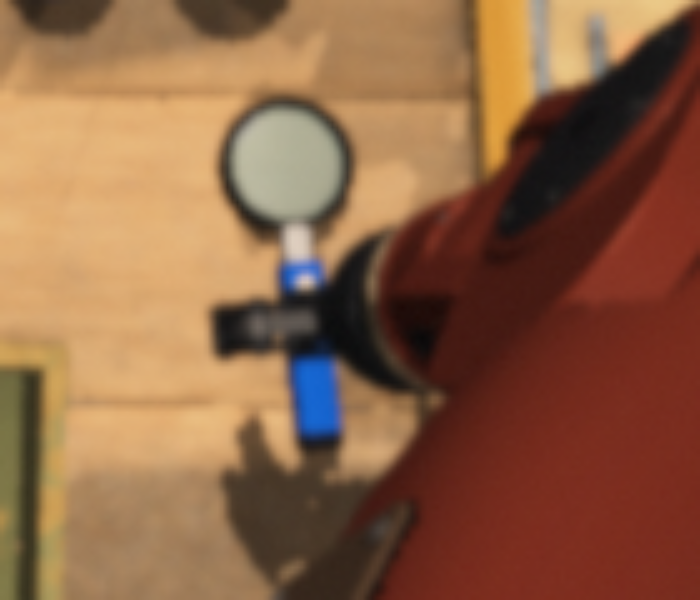

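View pics/s1.png

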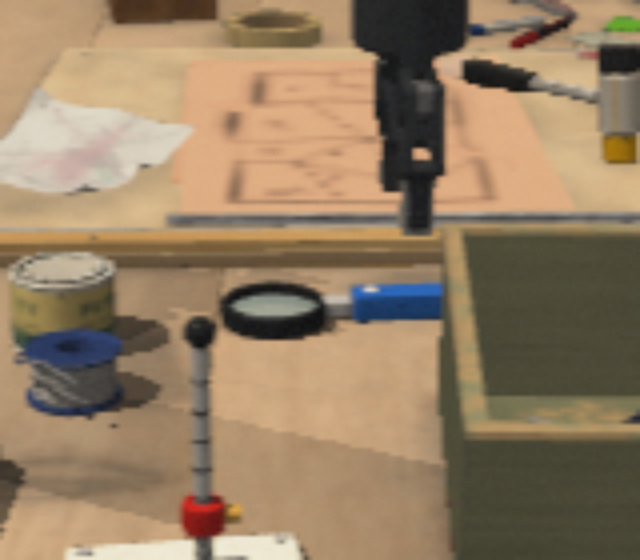

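The top view shows the fingers straddling the blue handle at about (312,325) in the crop, across its axis. The side view shows the fingers well clear above it. Now I descend and grasp.

```bash
python3 - <<'E'
from h import *
from workcell import env,kin,readout,vision
np.set_printoptions(precision=4,suppress=True)
print(env.movel([.5375,-.3132,.0135],max_speed=.1,until_force=12),readout.get_position(),readout.get_force())
env.gripper_close();print(readout.get_t(),readout.get_width(),readout.get_position(),readout.get_force())
env.movel([.5375,-.3132,.16],max_speed=.15)
env.wait(.2);print(readout.get_t(),readout.get_width(),readout.get_position(),readout.get_force())
f=vision.grab_frame("top");cv2.imwrite("pics/t2.png",cv2.resize(f["img"][150:270,340:480,::-1],None,fx=5,fy=5))
f=vision.grab_frame("side");cv2.imwrite("pics/s2.png",cv2.resize(f["img"][100:240,240:400,::-1],None,fx=4,fy=4))
E
```

```text
False [ 0.5378 -0.3134  0.0139] [-0.75   -0.1144  0.1132]
6.2083 0.24058312792758196 [ 0.5378 -0.3135  0.014 ] [-0.3579  0.5841  4.2872]
7.5333 0.23894484566749136 [ 0.5371 -0.313   0.1592] [-0.9636 -0.23   -1.5448]
```

View pics/t2.png

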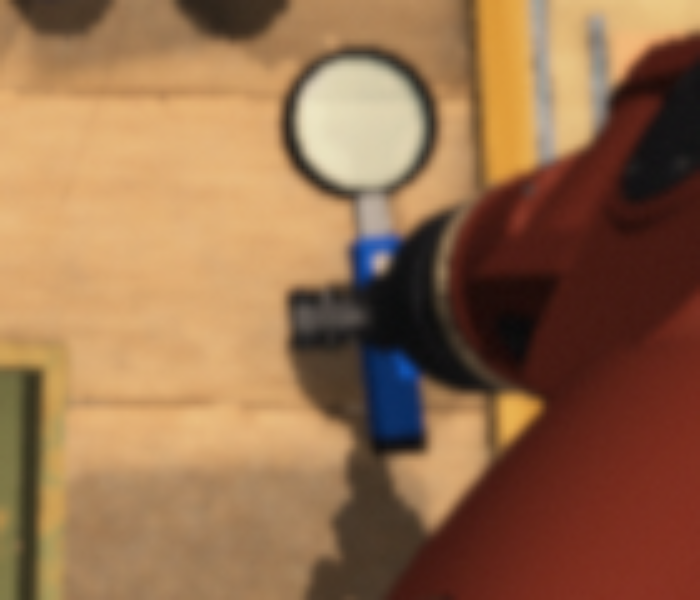

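View pics/s2.png

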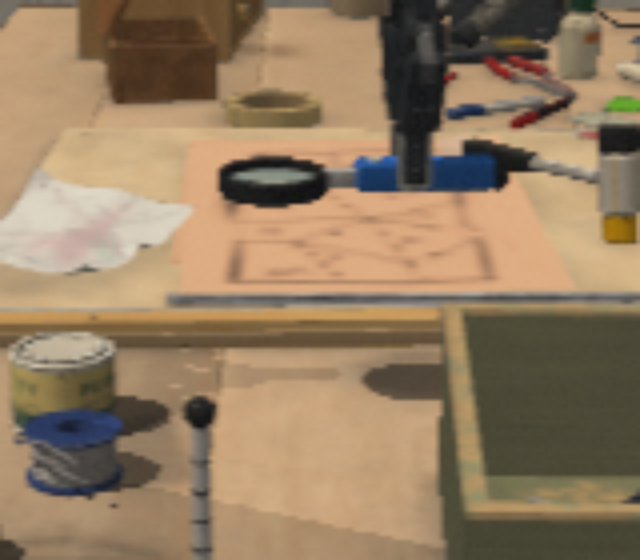

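The magnifier is held, and looks level in both views. Next I turn it at height, come in from the right and stop above the lead.

```bash
cat >> h.py <<'E'
off0=np.array([.626-.5378,-.304+.3135])
def tcp_for(lens,adeg):
    r=np.radians(adeg-6.5);R=np.array([[np.cos(r),-np.sin(r)],[np.sin(r),np.cos(r)]]);return np.asarray(lens)-R@off0
E
python3 - <<'E'
from h import *
from workcell import env,kin,readout,vision
np.set_printoptions(precision=4,suppress=True)
o=ori(np.radians(99),-1).tolist()
q=tcp_for((.6565,.0734),99);print(q)
env.reach([q[0],q[1]-.1,.2],o);print(readout.get_t(),readout.get_position(),readout.get_width())
env.movel([q[0],q[1],.16],max_speed=.1,frame=None)
env.movel([q[0],q[1],.0935+.02],max_speed=.08)
env.wait(.4);print(readout.get_t(),readout.get_position(),readout.get_width(),readout.get_force())
G={n:vision.grab_frame(n) for n in("top","side")};pickle.dump(G,open("G.pkl","wb"))
cv2.imwrite("pics/t3.png",cv2.resize(G["top"]["img"][120:220,190:330,::-1],None,fx=5.7,fy=5.7,interpolation=cv2.INTER_CUBIC))
cv2.imwrite("pics/s3.png",cv2.resize(G["side"]["img"][190:300,230:360,::-1],None,fx=5,fy=5,interpolation=cv2.INTER_CUBIC))
E
```

```text
[ 0.6698 -0.0143]
8.775 [ 0.6695 -0.1149  0.1998] 0.24137421806071788
11.1333 [ 0.6699 -0.0143  0.1137] 0.24057499125560172 [-0.0941  0.7772 -1.6715]
```

View pics/t3.png

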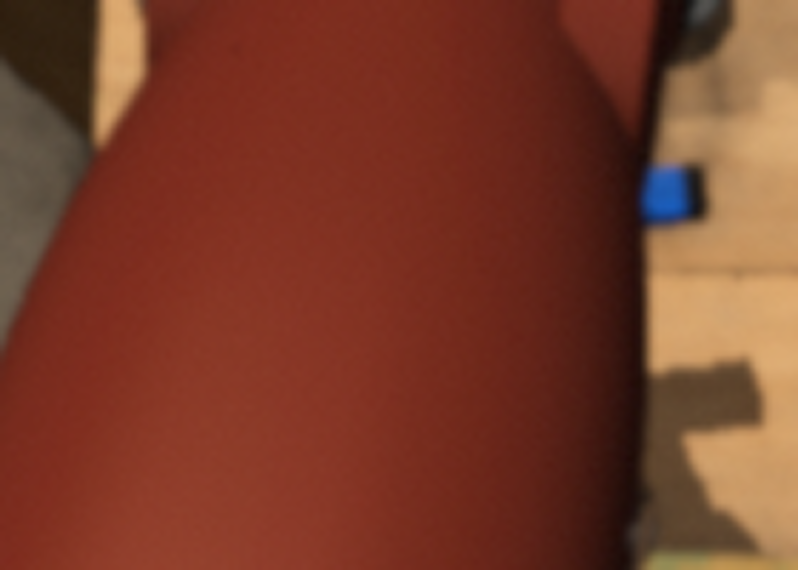

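View pics/s3.png

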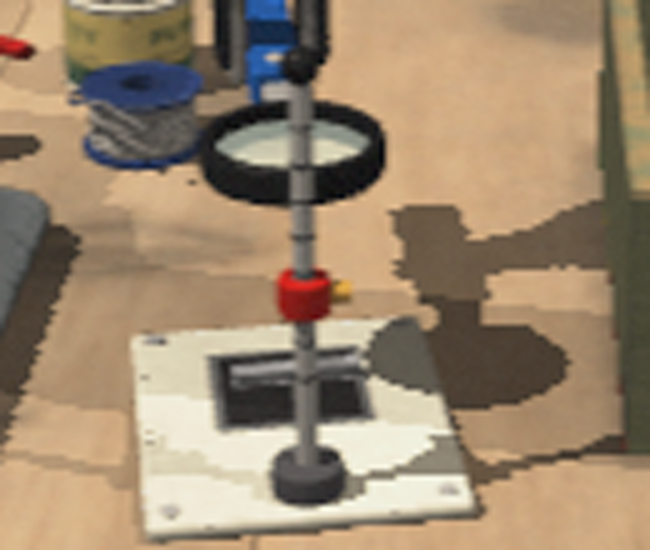

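```bash
python3 - <<'E'
from h import *
np.set_printoptions(precision=4,suppress=True)
G=pickle.load(open("G.pkl","rb"));t,s=G["top"],G["side"]
L=np.array([.6566,.0734,.1137-.0064])
print("pred lens side",proj(s,L))
rim=np.array([L+[.036*np.cos(k),.036*np.sin(k),h] for k in np.linspace(0,6.28,90) for h in(-.0075,.0075)])
pp=np.array([proj(s,r) for r in rim]);print("pred rim bbox",pp.min(0),pp.max(0))
# measured: dark rim mask
g=s["img"].max(2);mm,c,b=big(g<60,(265,205,312,240));print("rim blob",b)
for r in range(208,236,2):
    print(r,g[r,266:310].tolist()) if r in(212,220,226) else None
for u in (282,296):print("col",u,g[203:240,u].tolist())
H=cv2.cvtColor(t["img"],cv2.COLOR_RGB2HSV);m=(H[...,0]>100)&(H[...,0]<130)&(H[...,1]>140)
mm,c,b=big(m,(300,140,320,165));print("blue end",b)
e=plane(t,(b[0]+b[2]-.5,b[1]+b[3]/2-.5),.1198);print("blue end world",e,"y range",plane(t,(310,b[1]-.5),.1198),plane(t,(310,b[1]+b[3]-.5),.1198))
a=np.radians(99);print("pred at 153mm",L[:2]-.153*np.array([np.cos(a),np.sin(a)]))
F=pickle.load(open("F.pkl","rb"));f=F["top"]
H=cv2.cvtColor(f["img"],cv2.COLOR_RGB2HSV);m=(H[...,0]>100)&(H[...,0]<130)&(H[...,1]>140)
mm,c,b=big(m,(380,190,420,250));print("initial blue end",plane(f,(403.5,b[1]+b[3]-.5),.02),"pred",np.array([.626,-.304])-.153*np.array([np.cos(.1134),np.sin(.1134)]))
E
```

```text
pred lens side [287.3609 219.4722]
pred rim bbox [268.3964 208.6942] [306.1276 230.958 ]
rim blob [268 210  20  21 193]
212 [83, 85, 91, 138, 160, 159, 154, 152, 124, 93, 72, 33, 28, 21, 28, 17, 23, 21, 23, 24, 25, 66, 115, 128, 112, 102, 74, 28, 29, 25, 30, 31, 30, 31, 40, 51, 101, 182, 213, 213, 212, 210, 209, 210]
220 [71, 62, 57, 46, 38, 37, 37, 56, 105, 149, 171, 190, 203, 200, 201, 203, 203, 203, 203, 205, 207, 191, 154, 129, 112, 99, 153, 204, 216, 215, 216, 216, 215, 215, 215, 169, 82, 33, 30, 26, 20, 163, 210, 212]
226 [213, 171, 113, 167, 177, 109, 29, 34, 30, 31, 30, 32, 30, 31, 29, 27, 23, 31, 26, 31, 28, 42, 113, 130, 114, 101, 73, 30, 25, 23, 20, 20, 19, 25, 17, 21, 23, 24, 57, 170, 215, 216, 214, 214]
col 282 [164, 153, 105, 89, 130, 130, 115, 69, 30, 23, 19, 85, 151, 151, 153, 192, 199, 203, 210, 212, 78, 51, 36, 23, 28, 29, 30, 27, 175, 201, 197, 195, 192, 189, 186, 186, 183]
col 296 [210, 213, 214, 214, 213, 210, 211, 140, 42, 30, 29, 58, 144, 147, 149, 207, 217, 216, 216, 132, 40, 25, 19, 20, 24, 16, 21, 117, 213, 214, 211, 210, 210, 212, 213, 213, 211]
blue end [302 150  10   9  72]
blue end world [ 0.6754 -0.0727  0.1198] y range [ 0.6862 -0.0689  0.1198] [ 0.6644 -0.0693  0.1198]
pred at 153mm [ 0.6805 -0.0777]
initial blue end [ 0.4802 -0.3185  0.02  ] pred [ 0.474  -0.3213]
```

```bash
python3 - <<'E'
from h import *
np.set_printoptions(precision=4,suppress=True)
G=pickle.load(open("G.pkl","rb"));t,s=G["top"],G["side"]
F=pickle.load(open("F.pkl","rb"))
ex=np.array([-.157,.9876,0]);ey=np.array([-.9876,-.157,0])
L=np.array([.6565,.0734,.0115])
print("pred lead side",proj(s,L))
cor=np.array([proj(s,L+a*ex*.0045+b*ey*.0255+[0,0,h]) for a in(-1,1) for b in(-1,1) for h in(-.0035,.0035)]);print(cor.min(0),cor.max(0))
for n,f,w in(("side",s,(270,255,306,278)),("top",F["top"],(236,150,272,186))):
    g=f["img"].max(2)
    print(n);print(g[w[1]:w[3]:1,w[0]:w[2]] if n=="top" else g[w[1]:w[3],w[0]:w[2]])
E
```

```text
pred lead side [288.3556 263.5715]
[275.3023 260.0038] [301.3778 267.1889]
side
[[168 166 164 151 161 179 169 181 195 197 196 210 216 212 219 222 219 219
  176  96  81  80 101 187 222 223 224 223 221 220 220 222 223 221 222 221]
 [224 221 220 220 220 220 220 221 219 219 220 222 221 220 219 220 219 220
  192 128  81  80  98 190 223 224 222 220 217 219 220 221 219 220 172 100]
 [220 219 218 219 220 220 220 221 222 225 224 221 220 220 220 219 220 221
  184 134 107  92  89 184 224 225 224 222 219 219 219 219 219 221 171  93]
 [217 217 218 219 219 220 222 222 223 223 223 223 223 222 220 220 221 222
  175 107  98  85  70 183 224 225 224 221 220 221 221 222 223 176  98  96]
 [218 219 219 219 218 220 221 221 222 222 222 222 223 222 221 221 222 223
  192 133  90  66  83 146 171 170 155 142 141 125 111 148 203 171  94  95]
 [219 221 219 219 207 197 197 184 170 170 170 155 140 140 128 112 105  98
  106 122 123 103  97  83  64  65  63  56  49  69  97 143 134  97  95  95]
 [209 159 112 106  97  89  81  80  80  72  66  65  54  49  46  44  45  45
   77 117 122 106 101  91  86  90 105 116 119 158 16
[... 1903 characters left out ...]
102 107 113 111 141 153 148 175 196 189 182 212 220 232]
 [240 240 225 164 126 115 115 125 124 125 125 119 142 154 148 175 195 195
  173 143 129 109 100 178 232 240 240 240 240 240 240 240 240 241 240 240]
 [240 240 240 225 188 182 210 219 215 232 240 240 240 240 240 240 240 240
  234 190 127 109 102 179 233 241 240 240 240 241 240 241 240 240 240 241]
 [240 240 240 240 240 240 240 240 240 240 240 241 240 241 240 240 240 240
  234 189 129 109 102 179 233 240 240 240 240 241 240 241 240 240 241 241]]
top
[[215 217 220 ... 228 227 214]
 [219 222 224 ... 228 228 217]
 [224 226 227 ... 229 227 220]
 ...
 [220 219 219 ... 212 212 209]
 [222 221 221 ... 212 212 208]
 [222 223 223 ... 211 210 207]]
```

The side view shows the lens where the robot's position predicts, within 0.5 px. The lead fits too, apart from about 1 mm in x, which I'll correct. I take the pointer height as 0.088 m, with the knob's known 183 mm top used to correct the side view. Now the final descent.

```bash
python3 - <<'E'
from h import *
from workcell import env,kin,readout,vision
np.set_printoptions(precision=4,suppress=True)
F=pickle.load(open("F.pkl","rb"))
for z in(.08,.088,.096):print(z,"tip top px",proj(F["top"],[.6498,.1379,z]))
env.movel([.6688,-.0143,.088+.0064],max_speed=.05)
env.wait(.5);print(readout.get_t(),readout.get_position(),readout.get_width(),readout.get_force(),np.abs(readout.get_joint_vel()).max())
s=vision.grab_frame("side")
rim=np.array([np.array([.6556,.0734,.088])+[.036*np.cos(k),.036*np.sin(k),h] for k in np.linspace(0,6.28,90) for h in(-.0075,.0075)])
pp=np.array([proj(s,r) for r in rim]);print("pred rim bbox",pp.min(0),pp.max(0))
cv2.imwrite("pics/s4.png",cv2.resize(s["img"][190:300,230:360,::-1],None,fx=5,fy=5,interpolation=cv2.INTER_CUBIC))
E
```

```text
0.08 tip top px [225.7985 165.6364]
0.088 tip top px [225.1426 165.0646]
0.096 tip top px [224.4757 164.4831]
12.2667 [ 0.6689 -0.0143  0.0945] 0.2439969239099226 [ 0.7693 -0.2126 -1.158 ] 0.000656048598782331
pred rim bbox [269.2494 217.6253] [306.7036 240.3088]
```

View pics/s4.png

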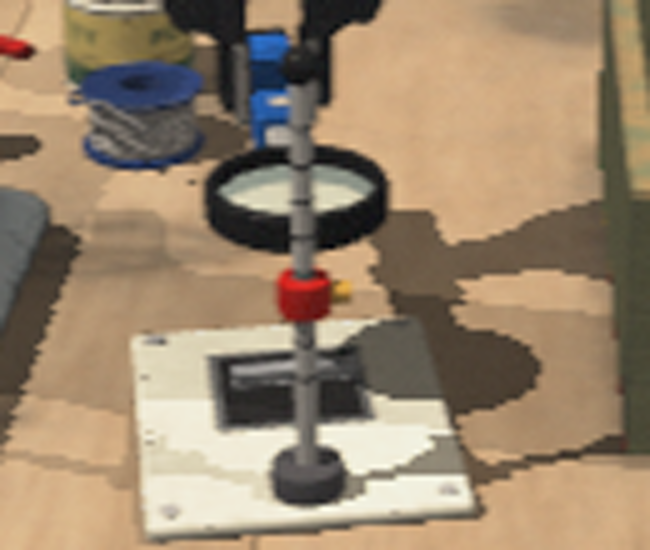

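The side view shows the lens ring at rows 218–240, against a prediction of 218–240. It is level to within measurement, with the pointer, lead and gauge unmoved and a clear gap between lens and pointer. I'm handing in.

```bash
python3 - <<'E'
from workcell import env,readout
env.finish_job();print(readout.get_t(),readout.get_position(),readout.get_width())
E
```

```text
the job is handed in; nothing more can be done
the job is handed in; nothing more can be done
```

I gripped the magnifier by its blue handle, lifted it, turned it about 92° and brought it in from the gauge's -x side. I handed the job in with the lens held over the lead; no verdict was reported.

**Last checks**
- **Position:** the TCP was at (0.669, -0.014, 0.0945), which puts the lens centre at about (0.656, 0.073, 0.088). I measured the lead's middle at about (0.655, 0.073).
- **Height:** I put the pointer at z = 0.087–0.089, from its red collar. The pointer itself was hidden behind the post in the side view, so I assumed it sits at the collar's mid height.
- **Agreement with the camera:** the lens ring in the final side picture was within about 1 px (2 mm) of where the robot's position predicts.
- **Level:** side-to-side tilt was about 0.02 rad. Tilt along the handle is only known to about 0.03–0.05 rad.
- **Steadiness and grip:** joint speeds were below 0.001 rad/s, and the gripper width held steady on the handle.
- **Surroundings:** the pointer and lead looked unmoved in the side view, with a clear gap to the lens.
- **Time:** about 12 s of the 35 s had been used.

**What disagreed or could not be checked**
- My first readings of the gauge plate's corners differed by 6–9 mm in y between the two views. The later side-view checks of the lead and lens fitted the top-view values within about 1 px (a pixel is roughly 2 mm sideways, 4–5 mm in y).
- The arm hid the lens from the top camera at the end, so the final y position rests on the robot's position and the side view.

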